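# Switch on the bench supply with the square key

### The job

Take the green-handled square key out of the key stand, feel it fully home into the recessed square lock on top of the bench supply box without forcing it, and then turn it clockwise until the black pointer has swung from the red field onto the green one and stops. Leave the key standing fully home in the lock, move the pointer only by means of the key, never touching it with the gripper, and do not disturb the other things on the bench.

Things in the scene. Friction and masses are not known exactly. Their poses are not given: they have to be found in the camera images.
- square_key_grip (a point): Loose upright square key (63 to 126 g), this point the centre of its green bow: a plate 11 mm thick (x), 40 wide (y), 32 high (z). Below the bow a neck 14 mm across and 12 high, a flange 30 mm across and 4 high, then the 24 mm long square shank. It starts in either hole of the key stand, flange on the stand's top, yawed up to 0.6 rad from the stand; draw it straight up, over 24 mm.
- square_key_tip (a point): Centre of the lower end of the key's shank, 56 mm below the bow's centre; axes as the key's. The shank is 12 x 12 mm, flats facing along x and y, its lowest 1.5 mm narrowed to 11.2 mm; the flange's underside is 24 mm above this point.
- lock_mouth (a point): Centre of the lock's round mouth in the aluminium top of the grey supply box (fixed, 170 x 150 mm, top 82 mm above the table); x, y along the box's sides, z up. A well 21 mm across goes down 10 mm to the flat face of a brass rotor with the square socket at its centre. Fully home: key's flange flat on the box's top, its tip 24 mm below this point. The key may press on the box with 25 N until in, then 60 N (or twist with 0.3 N m).
- socket_face (a point): Point on the lock's axis at the rotor's face, 10 mm below the mouth; axes are the box's, NOT the rotor's. The socket is 13.2 mm square, 17 mm deep, sharp-edged. Its angle is not measured: anywhere from 0.45 rad anticlockwise to 0.65 rad clockwise (from above) of the box's axes, modulo a quarter turn. The shank enters at any of its quarter turns, but only within about 0.09 rad of the socket's angle.
- lock_axis (a point): Same axis, 17 mm below the mouth. How the rotor behaves: it is stiff (0.08 N m), stays where left and is not carried along by a tip resting with 3 to 6 N, so the key can be turned to and fro on its face until it drops in. Clockwise it runs to 0.7 rad from the box's axes, there picks up the pointer (0.04 N m more), and stops at about 1.4 rad; anticlockwise it stops at 0.47 rad.
- pointer (a joint): Black pointer arm on a flat ring (50 mm across, 5 mm high) round the lock's mouth: 0 rad = on the red field, along the box's +y; grows clockwise from above; 0.7 = its stop, on green. Turns about the lock's axis, driven only by the rotor, stays where it is left.
- pointer_tip (a point): outer end of the pointer's arm, 54 mm from the lock's axis and 4 mm above the box's top.
- key_stand: Dark wooden block, fixed, 70 x 180 x 40 mm (x, y, z), origin at the centre of its underside; two round holes 50 mm to either side of the centre along its y hold the two keys, in either order.
- round_key_grip (a point): centre of the orange bow of the spare key in the stand's other hole, same shape as the square key but with a round shank: leave it.
- drink_bottle: blue bottle, 66 mm across and 210 mm high, origin at the centre of its base: leave it.
- tape_roll: yellow roll of tape lying flat, 90 mm across and 24 mm high, origin at the centre of its underside: leave it.
- screwdriver: red-handled screwdriver lying along its x: leave it.
- wood_offcut: wooden block 100 x 60 x 30 mm, origin at the centre of its underside: leave it.
- mug: white mug, 80 mm across and 90 mm high, handle along its y, origin at the centre of its base: leave it.
- wrench: steel wrench lying along its x: leave it.
Mind the look-alikes: they are no part of the job. What is shaped like the part that bears square_key_grip but white or yellow is not meant.

How it is judged:
On the way:
1. the square key is fully home in the lock and the pointer is still on red (z of square_key_tip in the frame of lock_mouth below -0.0215 m and horizontal distance between square_key_tip and lock_mouth below 0.003 m and angle between square_key_grip's own z axis and vertical below 0.08 rad and value of joint pointer below 0.15 rad), for 0.2 s.
At the end, for the whole second after the job is handed in: the pointer stands at 0.6 rad or more (stop at 0.7), the square key stands upright (within 0.08 rad) in the lock with its tip at least 21.5 mm below the mouth and within 3 mm of its axis, released and at rest (z of square_key_tip in the frame of lock_mouth below -0.0215 m and horizontal distance between square_key_tip and lock_mouth below 0.003 m and angle between square_key_grip's own z axis and vertical below 0.08 rad and value of joint pointer above 0.6 rad and linear speed of square_key below 0.02 m/s); the robot touches nothing.
It fails at once if the key presses on the supply box (lock included) with more than 25 N before its tip is 20 mm down the lock, or with more than 60 N after (all its contacts summed, so about 0.3 N m of twist) (contact force between square_key and supply_box above 60 N or (contact force between square_key and supply_box above 25 N and z of square_key_tip in the frame of lock_mouth above -0.02 m)).
It fails at once if the gripper or arm pushes the pointer (contact force between any of the fingers, the arm and pointer above 0.5 N).
It fails at once if another loose thing (the round spare key, the bottle, the tape roll, the screwdriver, the offcut, the mug, the wrench) is moved by more than 30 mm (distance of any of round_key_grip, drink_bottle, tape_roll, screwdriver, wood_offcut, mug, wrench from where it was at the start of the episode above 0.03 m).
It also fails if it takes over 72 s, if anything falls off the work surface, if the arm or the gripper's body presses on something with over 40 N, if the wrist force passes 120 N, or if a joint passes its speed limit or range.

### The arm

A 7-joint arm with a two-finger parallel gripper is mounted at the origin on the work surface. World frame = base frame: x ahead of the robot, y to its left, z up, the work surface at z = 0. Lengths are in m, angles in rad, forces in N, time in s.
With the tool pointing down it reaches from about 0.425 to 0.875 m from the base axis. Payload 8.4 kg.
Tool frame: the origin (TCP) lies at the centre of the arm's flange, where the gripper is bolted on; the fingertips stand 173 mm ahead of it and the grasp point (between the pads) lies 155 mm ahead of it (arm.nose_length is the distance from the TCP to the fingertips, in m); z points along the fingers, y is the line along which they close (so a half turn about z gives the same grasp; the last joint's range is limited). The gripper opens to 85 mm and grips with 20 to 120 N. Pads are 22 mm wide; open, the fingers measure 114 mm over their backs; the gripper's body (76 mm by 85 mm) begins 54 mm behind the grasp point. The pads swing forward as they close: fully open they stand 13 mm farther back than shut.
Start: joints at [1.042, 0.333, 0.04, 1.465, -0.013, 1.343, -0.059], TCP at [0.271, -0.591, 0.405] pointing down, gripper open.
Joint ranges: [-2.58, 2.58], [-0.38, 2.09], [-1.3, 1.39], [0.25, 2.4], [-1.5, 4.64], [0.08, 2.09], [-2.65, 2.65]. Speed limits (rad/s): [2.22, 2.22, 2.79, 2.79, 3.14, 3.14, 3.14].

### API

Orientations are given as a unit quaternion [w, x, y, z].
In Python, from plant import arm gives the robot as it stands.
- The arm moves only by the tool servo_tool, never from a script. Its argument "moves" is a list of rows, each a list of 7 numbers: the opening, from -1 (shut) to 1 (fully open), then the shift along the tool's x, y, z in mm, then the turn, a rotation vector about the tool's x, y, z in degrees. In form: [[hand, tx, ty, tz, rx, ry, rz], ...]. A call has 1 to 12 rows; each row shifts and turns the commanded pose from where the row before left it, along the tool's axes as they then stand; what a row does not reach is not made up. A row lasts 1/12 s, in which the tool goes at most 41.7 mm and 7.16 degrees, less where a joint would pass 70% of its speed; a pose out of reach is approached as far as the arm can. A call is refused whole if a number of a shift passes 41.7 or a number of a turn 7.16, either way. A call with a gripper value outside its range is refused whole. The fingers move at their own pace and stop on an object; "force" is the grip in N (left out, the last holds). Time passes only in rows, so rows that do not move let the fingers close. It gives the time, the measured TCP pose, the force, the opening and the grip force at its end, in the units of the state.
- arm.sense(): the state, without advancing time (a new reading comes with each control period).
- arm.camera(name): name is "scene" or "top" or "wrist"; returns (picture, depth): 400x640x3 uint8, blue, green, red; 400x640 float32, m along the optical axis (not along the pixel's ray), 0 where there is no reading.
- arm.calibration(name): a dict with "mtx" (3x3 intrinsics, pixels), "rvec" (rotation vector, rad) and "tvec" (3), from world to camera coordinates, as OpenCV has them. Camera axes: x right, y down, z forward; pixel columns grow to the right and rows downward; lengths in m; the calibration is good to about 2 mm. A picture is of the moment at which its call begins: read the wrist's pose just before it. calibration takes no time and is no camera call; for the wrist camera it gives the pose at the moment of the call.
- arm.hand_in(): hands the job in; it is judged then, once.
The state is a dict: "clock": time; "joints": joint angles; "qd": joint speeds; "joint_torque": joint torques, N m; "tcp_pos": TCP position; "tcp_rot": TCP orientation; "force": force on the tool from outside, world axes, zero at the start; "wrist_torque": the same for the moment, N m; "finger_gap": finger opening in m; "gripper_force": force on a finger pad.
Only numpy, scipy, OpenCV 4.12 (cv2) and the standard library are available. Lean on these libraries where they do the work, as an engineer would, in place of code of your own. Each camera call takes 0.05 s, during which the arm holds its last target. There are 200 camera calls.

## Working session

There is one attempt and no reset: what is moved stays moved. The work goes in short steps, Python scripts to look and compute and a tool call to move; the robot and the scene stay as the last step left them, time stands still between calls to the robot, and variables do not carry over. Pictures are saved under pics/ and viewed, at most 10 in all, crops included, and the job is handed in when it is done.

Besides the shell and the picture viewer there is one more tool, called after "Call:" as a command line: name --pt "numbers of a row" for each row, then --argument value for the rest. servo_tool: Moves the arm, as the interface text tells. Its arguments: {"type":"object","properties":{"moves":{"type":"array","items":{"type":"array","items":{"type":"number"}}},"force":{"type":"number"}},"required":["moves"]}

```bash
ls; mkdir -p pics
python3 - <<'E'
from plant import arm
import cv2,numpy as np
s=arm.sense();print(s)
for n in("top","scene"):
    p,d=arm.camera(n);cv2.imwrite(f"pics/{n}.png",p);np.save(f"pics/{n}_d.npy",d)
    c=arm.calibration(n);print(n,{k:np.round(v,4).tolist() for k,v in c.items()})
E
```

```text
pics
{'clock': 0.0, 'joints': array([ 1.04178228,  0.33391468,  0.03988344,  1.46626496, -0.01341579,
        1.3432963 , -0.05850752]), 'qd': array([ 0.00011002,  0.00044083,  0.00083643,  0.00109093,  0.00030801,
       -0.00100752, -0.00019137]), 'joint_torque': array([-1.31209363e-03, -6.58548546e+01,  1.36437301e+00, -4.05561447e+01,
        1.64482224e-02,  1.26977058e-02, -5.23565848e-05]), 'tcp_pos': array([ 0.27077349, -0.59072633,  0.40382181]), 'tcp_rot': array([-7.78085191e-04,  9.76999889e-01,  2.13238279e-01, -2.19896138e-04]), 'force': array([0.41466091, 0.15405025, 0.7796291 ]), 'wrist_torque': array([ 0.02754875, -0.04005499, -0.01581718]), 'gripper_force': 0.0, 'finger_gap': 0.08539607619909959}
top {'mtx': [[402.8905, 0.0, 316.622], [0.0, 402.8905, 200.1574], [0.0, 0.0, 1.0]], 'rvec': [2.1447, -2.0903, 0.1961], 'tvec': [0.0069, 0.6367, 1.1005]}
scene {'mtx': [[445.3367, 0.0, 319.1606], [0.0, 445.3367, 203.1529], [0.0, 0.0, 1.0]], 'rvec': [1.1614, 2.3806, -0.964], 'tvec': [0.3691, -0.2971, 1.5052]}
```

View pics/top.png

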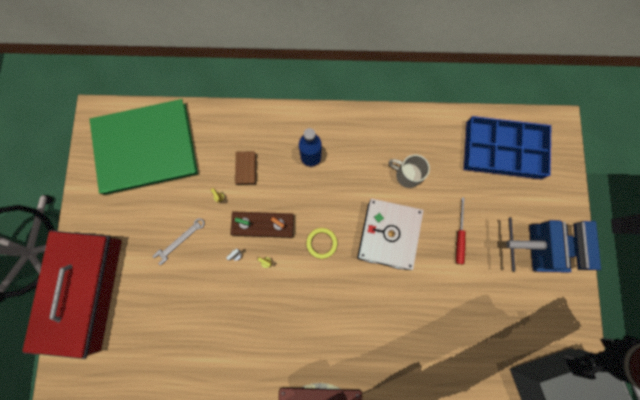

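View pics/scene.png

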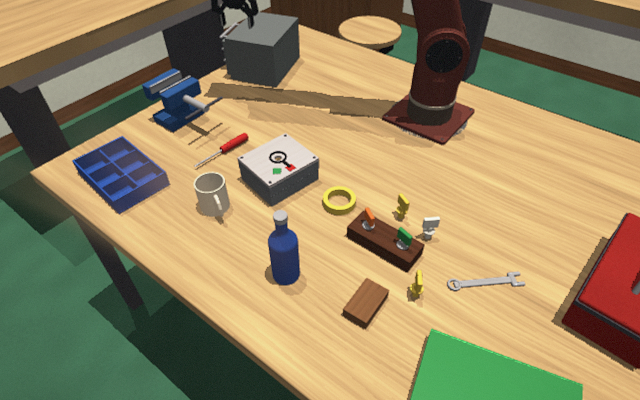

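The top view shows the stand at about (263,224), with the green bow at (243,222) and the orange one at (278,224). The box is at (391,235), with its lock ring at about (391,233) and the pointer towards image left on red at (372,229). The white and yellow look-alikes stand loose beside the stand.

```bash
cat > h.py <<'E'
import cv2,numpy as np
from scipy.spatial.transform import Rotation as R
from plant import arm
def cast(c,uv,z):
    uv=np.atleast_2d(np.array(uv,float)).reshape(-1,2)
    Rm=cv2.Rodrigues(np.array(c["rvec"],float))[0];t=np.array(c["tvec"],float).ravel()
    o=-Rm.T@t
    d=np.c_[cv2.undistortPoints(uv[:,None],np.array(c["mtx"]),None)[:,0],np.ones(len(uv))]@Rm
    return o+d*((z-o[2])/d[:,2])[:,None]
def mask(p,lo,hi,roi=None):
    m=cv2.inRange(cv2.cvtColor(p,cv2.COLOR_BGR2HSV),lo,hi)
    if roi:
        k=np.zeros_like(m);x0,y0,x1,y1=roi;k[y0:y1,x0:x1]=255;m&=k
    return m
def blob(m):
    cs=cv2.findContours(m,cv2.RETR_EXTERNAL,cv2.CHAIN_APPROX_NONE)[0]
    return max(cs,key=cv2.contourArea)
def pose():
    s=arm.sense();w,x,y,z=s["tcp_rot"];return s,R.from_quat([x,y,z,w])
E
python3 - <<'E'
from h import *
p=cv2.imread("pics/top.png");c=arm.calibration("top")
g=blob(mask(p,(40,80,40),(85,255,255),(225,205,262,240)));o=blob(mask(p,(3,120,80),(18,255,255),(264,210,292,238)))
for n,b in(("green",g),("orange",o)):
    r=cv2.minAreaRect(b);print(n,r,cast(c,r[0],.08))
b=blob(mask(p,(0,0,120),(180,60,255),(350,195,430,275)))
r=cv2.minAreaRect(b);q=cv2.boxPoints(r);print("box",r,cast(c,q,.082).round(3).tolist(),cast(c,r[0],.082))
m=mask(p,(0,0,0),(180,255,80),(380,220,405,246));bb=blob(m);print("ring",cv2.minEnclosingCircle(bb),cast(c,cv2.minEnclosingCircle(bb)[0],.085))
for n,lo,hi in(("red",(0,150,100),(5,255,255)),("grn",(40,80,40),(85,255,255))):
    b=blob(mask(p,lo,hi,(360,205,400,245)));print(n,cast(c,b.mean(0),.082))
st=blob(mask(p,(0,0,0),(180,255,90),(225,205,300,242)));r=cv2.minAreaRect(st);print("stand",r,cast(c,cv2.boxPoints(r),.04).round(3).tolist())
E
```

```text
green ((242.05772399902344, 220.71156311035156), (14.904827117919922, 4.510671138763428), 11.309932708740234) [[0.56857643 0.23105228 0.08      ]]
orange ((277.5, 224.5), (25.0, 27.0), 90.0) [[0.56040757 0.13094949 0.08      ]]
box ((390.8816833496094, 234.65325927734375), (55.511573791503906, 63.47753143310547), 11.09372329711914) [[0.466, -0.094, 0.082], [0.642, -0.127, 0.082], [0.615, -0.28, 0.082], [0.441, -0.243, 0.082]] [[ 0.53978177 -0.18603813  0.082     ]]
ring ((382.0, 231.5), 1.1181340217590332) [[ 0.54760228 -0.16092848  0.085     ]]
red [[ 0.55492921 -0.13095032  0.082     ]]
grn [[ 0.58767562 -0.15194986  0.082     ]]
stand ((262.6331787109375, 224.50442504882812), (61.399234771728516, 22.754032135009766), 1.9091522693634033) [[0.532, 0.267, 0.04], [0.599, 0.269, 0.04], [0.597, 0.089, 0.04], [0.531, 0.089, 0.04]]
```

Run:
```python
from h import *
s,Rt=pose();c=arm.calibration("wrist");Rm=cv2.Rodrigues(np.array(c["rvec"],float))[0]
o=-Rm.T@np.array(c["tvec"]).ravel()
print("cam in tool",Rt.inv().apply(o-s["tcp_pos"]),(Rm@Rt.as_matrix()).round(3).tolist(),c["mtx"])
print(Rt.as_euler("ZYX"),Rt.inv().apply(np.array([.50,-.186,.42])-s["tcp_pos"])*1000)
```

```text
cam in tool [ 0.0761559  -0.00021509  0.02971339] [[0.001, 1.0, -0.0], [-0.955, 0.001, -0.296], [-0.296, 0.0, 0.955]] [[282.95822697   0.         318.53576991]
 [  0.         282.95822697 199.91317809]
 [  0.           0.           1.        ]]
[ 4.29731694e-01  1.12433964e-04 -3.14014348e+00] [ 377.0255139  -272.4757167   -15.74996807]
```

Call:
servo_tool --pt "1 34 -21 4 0 0 0" --pt "1 34 -21 4 0 0 0" --pt "1 34 -21 4 0 0 0" --pt "1 34 -21 4 0 0 0" --pt "1 34 -21 4 0 0 0" --pt "1 34 -21 4 0 0 0" --pt "1 34 -21 4 0 0 0" --pt "1 34 -21 4 0 0 0" --pt "1 34 -21 5 0 0 0" --pt "1 34 -21 5 0 0 0" --pt "1 34 -21 5 0 0 0" --pt "1 34 -21 5 0 0 0"

```text
clock: 1.1
tcp_pos: [0.5373, -0.19, 0.3523]
tcp_rot: [-0.0, 0.977, 0.213, -0.0]
force: [0.6, -0.6, 0.8]
finger_gap: 0.0857
gripper_force: 0.0
```

Call:
servo_tool --pt "1 0 0 0 0 0 0" --pt "1 0 0 0 0 0 0"

```text
clock: 1.27
tcp_pos: [0.5377, -0.1889, 0.352]
tcp_rot: [-0.001, 0.976, 0.216, -0.0]
force: [-0.2, -1.1, -0.4]
finger_gap: 0.0853
gripper_force: 0.0
```

```bash
cat > snap.py <<'E'
import sys,pickle
from h import *
s,Rt=pose();c=arm.calibration("wrist");p,d=arm.camera("wrist")
n=sys.argv[1];cv2.imwrite(f"pics/{n}.png",p);pickle.dump((c,s,d),open(f"pics/{n}.pkl","wb"))
print(s["clock"],s["tcp_pos"],Rt.as_euler("ZYX"),s["joints"][6],s["force"])
E
python3 snap.py w1
```

```text
1.2667 [ 0.53771408 -0.18894559  0.35197539] [ 4.35117558e-01  3.50945433e-04 -3.13999749e+00] -0.9266351221827787 [-0.16803722 -1.07192945 -0.40042947]
```

View pics/w1.png

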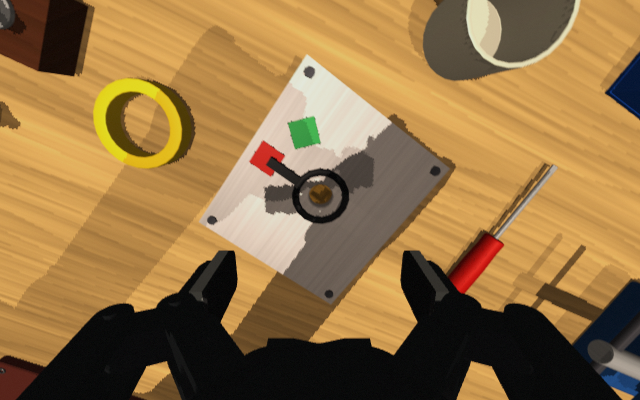

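The wrist view shows the lock ring at about (320,195) with the pointer on red at (267,158). The screws are at about (309,72), (436,170), (329,294) and (211,220), and the brass rotor and its socket are visible inside the ring.

Run:
```python
from h import *
import pickle
p=cv2.imread("pics/w1.png");c,s,d=pickle.load(open("pics/w1.pkl","rb"))
m=mask(p,(0,0,0),(180,255,60),(285,160,355,230));b=blob(m);
m2=cv2.morphologyEx(cv2.drawContours(np.zeros_like(m),[b],-1,255,-1),cv2.MORPH_OPEN,cv2.getStructuringElement(2,(25,25)))
e=cv2.fitEllipse(blob(m2));print("ring",e,cast(c,e[0],.087))
S=[]
for u,v in((309,72),(436,170),(329,294),(211,220)):
    k=mask(p,(0,0,0),(180,255,85),(u-10,v-10,u+11,v+11));x,y=cv2.minEnclosingCircle(blob(k))[0];S.append(cast(c,(x,y),.083)[0])
S=np.array(S);print(S.round(4),S.mean(0));
r=cv2.minAreaRect((S[:,:2]*1000).astype(np.float32));print(r)
cr=cv2.resize(p[165:225,290:350],None,fx=9,fy=9,interpolation=cv2.INTER_CUBIC)
cr=cv2.convertScaleAbs(cr,alpha=1.7,beta=10);cv2.imwrite("pics/sock.png",cr)
```

```text
ring ((320.2095031738281, 195.70883178710938), (52.682579040527344, 56.47196960449219), 85.70375061035156) [[ 0.5443236  -0.18684375  0.087     ]]
[[ 0.6306 -0.1369  0.083 ]
 [ 0.6049 -0.2669  0.083 ]
 [ 0.4556 -0.2374  0.083 ]
 [ 0.4811 -0.108   0.083 ]] [ 0.54305081 -0.18730501  0.083     ]
((543.0491333007812, -187.1940460205078), (132.52947998046875, 152.29046630859375), 78.84689331054688)
```

View pics/sock.png

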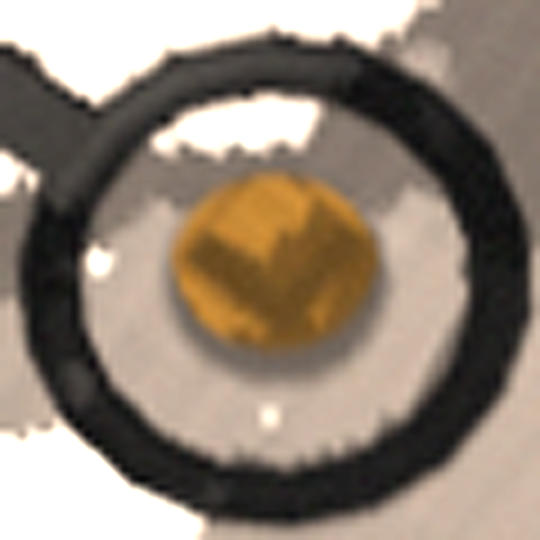

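Call:
servo_tool --pt "1 -24 0 24 0 0 0" --pt "1 -23 0 24 0 0 0" --pt "1 -23 0 22 0 0 0" --pt "1 0 0 0 0 0 0" --pt "1 0 0 0 0 0 0"

```text
clock: 1.73
tcp_pos: [0.4709, -0.223, 0.2817]
tcp_rot: [-0.0, 0.977, 0.211, -0.001]
force: [0.2, -0.2, 1.0]
finger_gap: 0.0854
gripper_force: 0.0
```

```bash
python3 snap.py w2
python3 - <<'E'
from h import *
import pickle
p=cv2.imread("pics/w2.png");c,s,d=pickle.load(open("pics/w2.pkl","rb"))
Rm=cv2.Rodrigues(np.array(c["rvec"],float))[0]
# rectified view of the face plane, box axes (up=+x world rot), 20 px/mm... 
C=np.array([.544,-.187,.072]);yaw=np.radians(78.85-90)
ax=np.array([np.cos(yaw),np.sin(yaw),0]);ay=np.array([-np.sin(yaw),np.cos(yaw),0])
L=.02;pts=np.array([C+L*ax+L*ay,C+L*ax-L*ay,C-L*ax-L*ay,C-L*ax+L*ay])
uv=cv2.projectPoints(pts,np.array(c["rvec"]),np.array(c["tvec"]),np.array(c["mtx"]),None)[0][:,0]
H=cv2.getPerspectiveTransform(uv.astype(np.float32),np.float32([[0,0],[580,0],[580,580],[0,580]]))
o=cv2.warpPerspective(p,H,(580,580),flags=cv2.INTER_CUBIC)
cv2.imwrite("pics/sock2.png",cv2.convertScaleAbs(o,alpha=1.6,beta=10));print(uv.round())
E
```

```text
1.7333 [ 0.47091778 -0.22299972  0.28172082] [ 4.25193868e-01  2.39850682e-03 -3.14015880e+00] -0.8334103571158631 [ 0.16161414 -0.15707203  1.04259944]
[[307.  50.]
 [362.  94.]
 [322. 149.]
 [269. 110.]]
```

View pics/sock2.png

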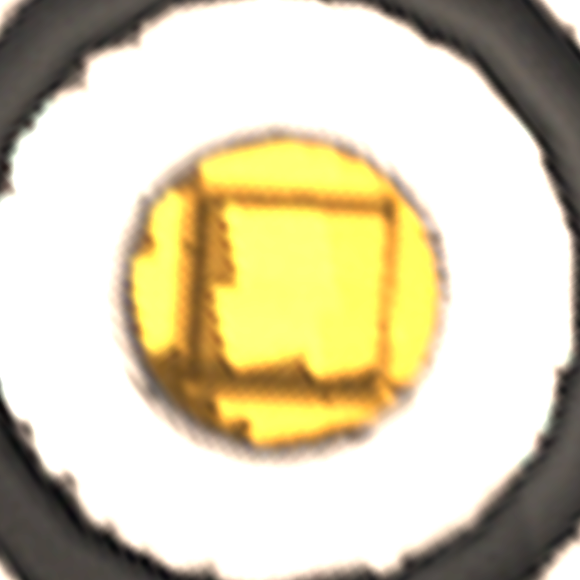

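The rectified view is sharp. The well's centre is at (287,288), so the lock is at about (0.544,-0.187). The socket's edges are turned about 0.035 rad clockwise from the box's axes. Next, to the key.

Call:
servo_tool --pt "1 5 -7 -30 0 0 0" --pt "1 25 -33 -10 0 0 0" --pt "1 25 -33 -10 0 0 0" --pt "1 25 -33 -8 0 0 0" --pt "1 25 -33 -5 0 0 0" --pt "1 25 -33 -5 0 0 0" --pt "1 25 -33 -5 0 0 0" --pt "1 25 -33 -5 0 0 0" --pt "1 24 -34 0 0 0 0" --pt "1 24 -34 0 0 0 0" --pt "1 24 -34 0 0 0 0" --pt "1 23 -34 0 0 0 0"

```text
clock: 2.78
tcp_pos: [0.5675, 0.2336, 0.3618]
tcp_rot: [-0.0, 0.977, 0.213, 0.001]
force: [-0.1, -0.9, 0.4]
finger_gap: 0.0852
gripper_force: 0.0
```

Call:
servo_tool --pt "1 0 0 0 0 0 -7" --pt "1 0 0 0 0 0 -7" --pt "1 0 0 0 0 0 -7" --pt "1 0 0 0 0 0 -7" --pt "1 0 0 0 0 0 -7" --pt "1 0 0 0 0 0 -7" --pt "1 0 0 0 0 0 -7" --pt "1 0 0 0 0 0 -5" --pt "1 0 0 0 0 0 0" --pt "1 0 0 0 0 0 0"

```text
clock: 3.62
tcp_pos: [0.5673, 0.2314, 0.3611]
tcp_rot: [0.0, 0.775, 0.632, 0.001]
force: [-0.3, 0.1, 0.8]
finger_gap: 0.0855
gripper_force: 0.0
```

```bash
python3 snap.py w3
```

```text
3.6167 [0.5672576  0.23139289 0.36114392] [ 1.36884011e+00 -1.21201105e-03  3.14050506e+00] -0.842542668384801 [-0.30140697  0.14933842  0.84009868]
```

View pics/w3.png

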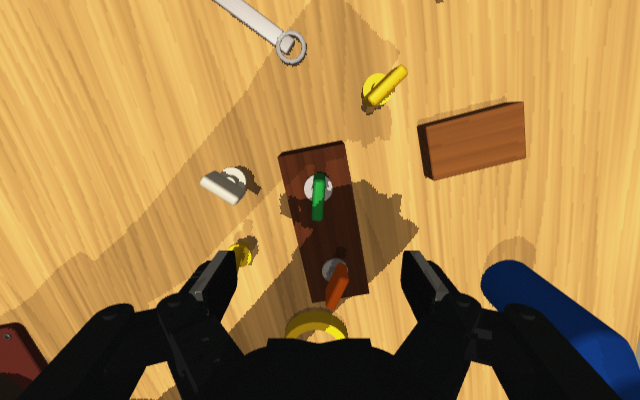

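The green bow's upper edge runs from about (320,173) to (318,218), over its round flange at (319,188).

Run:
```python
from h import *
import pickle
p=cv2.imread("pics/w3.png");c,s,d=pickle.load(open("pics/w3.pkl","rb"))
m=mask(p,(45,100,60),(80,255,255),(295,160,345,230));b=blob(m)
r=cv2.minAreaRect(b);print(r)
hsv=cv2.cvtColor(p,cv2.COLOR_BGR2HSV);v=hsv[...,2][m>0];print(np.percentile(v,[5,25,50,75,95]))
ys,xs=np.nonzero(m);dm=d[ys,xs];Rm=cv2.Rodrigues(np.array(c["rvec"],float))[0];t=np.array(c["tvec"]).ravel()
K=np.array(c["mtx"]);P=(np.c_[(xs-K[0,2])/K[0,0]*dm,(ys-K[1,2])/K[1,1]*dm,dm]-t)@Rm
top=P[(P[:,2]>.082)];print(len(P),len(top),P.min(0),P.max(0),P.mean(0))
k=(top[:,:2]*1000).astype(np.float32);print("topface",cv2.minAreaRect(k),top.mean(0),np.median(top[:,2]))
print("rays",cast(c,r[0],.08))
f=mask(p,(0,0,130),(180,60,255),(295,160,345,215));e=cv2.minEnclosingCircle(blob(f));print("flange",e,cast(c,e[0],.044))
x,y=k.T;u,S,vt=np.linalg.svd(k-k.mean(0));print("yaw of key y",np.arctan2(vt[0,1],vt[0,0]))
print("pads need tool shift mm to topface", (R.from_quat(np.roll(s["tcp_rot"],-1)).inv().apply([*(cv2.minAreaRect(k)[0][i]/1000-s["tcp_pos"][i] for i in(0,1)),0])*1000))
```

```text
((317.92034912109375, 197.69473266601562), (11.773862838745117, 44.76728820800781), 3.814074993133545)
[ 69.  81. 109. 164. 175.]
475 472 [0.55833852 0.21264237 0.06922832] [0.58273702 0.30598596 0.33148708] [0.56758749 0.23369942 0.0894298 ]
topface ((574.6903076171875, 258.61602783203125), (95.583251953125, 10.628355026245117), 74.43155670166016) [0.56758702 0.23358683 0.08953137] 0.08862576550551723
rays [[0.56740621 0.23195884 0.08      ]]
flange ((310.5, 187.0), 11.280613899230957) [[0.55993607 0.23439263 0.044     ]]
yaw of key y -1.8240873
pads need tool shift mm to topface [28.16073588  1.8210271   0.03611171]
```

Run:
```python
from h import *
import pickle
p=cv2.imread("pics/w3.png");c,s,d=pickle.load(open("pics/w3.pkl","rb"))
m=mask(p,(45,100,60),(80,255,255),(295,160,345,230));v=cv2.cvtColor(p,cv2.COLOR_BGR2HSV)[...,2]
for n,q in(("all",m),("v>90",m&((v>90)*255).astype(np.uint8))):
    b=blob(q);w=cast(c,b.reshape(-1,2),.088)[:,:2]*1000
    r=cv2.minAreaRect(w.astype(np.float32));pc,ev=cv2.PCACompute(w.astype(np.float32),None)
    print(n,r,"PCA",pc,np.arctan2(ev[0,1],ev[0,0]))
f=mask(p,(0,0,120),(180,80,255),(295,160,345,215))
print("white flange pts",cast(c,blob(f).reshape(-1,2),.044)[:,:2].min(0),cast(c,blob(f).reshape(-1,2),.044)[:,:2].max(0))
```

```text
all ((567.7405395507812, 233.8201141357422), (42.0059814453125, 10.545404434204102), 74.42960357666016) PCA [[567.5457  234.66422]] 1.3442683
v>90 ((568.8906860351562, 238.37794494628906), (24.534543991088867, 9.978718757629395), 75.48731994628906) PCA [[568.5132  239.19257]] 1.1921678
white flange pts [0.5523249  0.22292644] [0.56513987 0.24662363]
```

Call:
servo_tool --pt "1 2 0 20 0 0 2.8" --pt "1 0 0 30 0 0 0" --pt "1 0 0 30 0 0 0" --pt "1 0 0 28 0 0 0" --pt "1 0 0 15 0 0 0" --pt "1 0 0 5.5 0 0 0" --pt "1 0 0 0 0 0 0" --pt "1 0 0 0 0 0 0"

```text
clock: 4.33
tcp_pos: [0.5675, 0.2336, 0.2327]
tcp_rot: [0.0, 0.789, 0.614, 0.001]
force: [0.2, 0.4, 0.5]
finger_gap: 0.0853
gripper_force: 0.0
```

Call:
servo_tool --force 60 --pt "-1 0 0 0 0 0 0" --pt "-1 0 0 0 0 0 0" --pt "-1 0 0 0 0 0 0" --pt "-1 0 0 0 0 0 0" --pt "-1 0 0 0 0 0 0" --pt "-1 0 0 0 0 0 0" --pt "-1 0 0 0 0 0 0" --pt "-1 0 0 0 0 0 0" --pt "-1 0 0 0 0 0 0" --pt "-1 0 0 0 0 0 0"

```text
clock: 5.17
tcp_pos: [0.5673, 0.2333, 0.232]
tcp_rot: [0.0, 0.789, 0.614, 0.0]
force: [-0.8, -0.4, 3.7]
finger_gap: 0.0101
gripper_force: 59.0
```

Call:
servo_tool --pt "-1 0 0 -8 0 0 0" --pt "-1 0 0 -15 0 0 0" --pt "-1 0 0 -25 0 0 0" --pt "-1 0 0 -35 0 0 0" --pt "-1 0 0 -35 0 0 0" --pt "-1 0 0 0 0 0 0" --pt "-1 0 0 0 0 0 0"

```text
clock: 5.75
tcp_pos: [0.5674, 0.2337, 0.3522]
tcp_rot: [0.001, 0.789, 0.614, 0.002]
force: [0.3, 0.1, -1.6]
finger_gap: 0.0101
gripper_force: 58.6
```

```bash
python3 snap.py w4
```

```text
5.75 [0.56740543 0.23366784 0.35221003] [ 1.32339973e+00 -2.16096824e-03  3.13823020e+00] -0.8941030879915295 [ 0.2502852   0.10395404 -1.55800437]
```

View pics/w4.png

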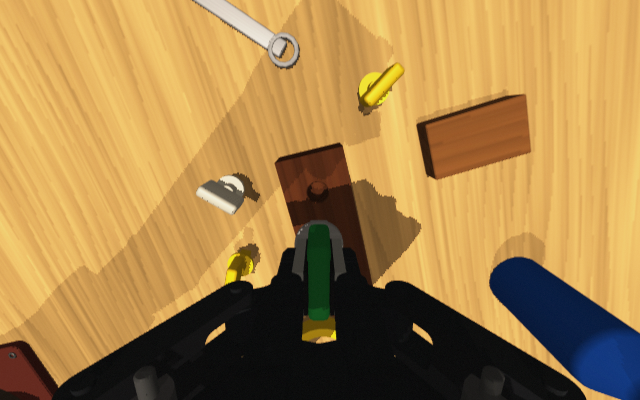

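The key is held; the empty hole is at (318,190). Its position gives the key's axis in the tool frame.

Run:
```python
from h import *
import pickle
p=cv2.imread("pics/w4.png");c,s,d=pickle.load(open("pics/w4.pkl","rb"))
g=cv2.cvtColor(p,cv2.COLOR_BGR2GRAY);sub=g[170:210,298:340];print(sub[::3,::3])
for th in(28,35,42):
    m=np.zeros_like(g);m[176:206,303:335]=((g[176:206,303:335]<th)*255);
    b=blob(m);(x,y),r=cv2.minEnclosingCircle(b);h=cast(c,(x,y),.04)[0];M=cv2.minAreaRect(b)
    print(th,(x,y),r,M,h,R.from_quat(np.roll(s["tcp_rot"],-1)).inv().apply(h-s["tcp_pos"])*1000)
cv2.imwrite("pics/hole.png",cv2.convertScaleAbs(cv2.resize(p[165:215,293:343],None,fx=10,fy=10,interpolation=cv2.INTER_CUBIC),alpha=2.2))
```

```text
[[49 47 59 56 55 51 51 50 50 52 54 56 63 64]
 [46 53 62 70 52 47 52 50 49 49 55 58 69 67]
 [45 59 55 68 67 56 49 51 49 49 61 69 70 67]
 [58 60 55 67 67 62 58 56 57 57 65 67 68 69]
 [62 58 58 64 68 56 58 59 53 60 66 64 68 69]
 [63 57 58 58 28 64 68 67 61 44 67 65 68 68]
 [67 57 58 38 21 49 60 65 57 46 48 49 33 33]
 [65 60 59 24 20 49 55 54 49 16 21 29 31 32]
 [67 60 58 28 19 18 34 32 16 17 22 32 31 33]
 [68 63 58 39 17 18 20 18 19 17 29 32 30 32]
 [55 64 40 27 22 18 18 20 19 26 29 31 31 31]
 [34 29 30 29 26 32 32 29 27 28 30 31 32 32]
 [34 32 30 26 27 30 33 32 28 30 28 28 32 32]
 [34 33 30 27 29 26 32 31 28 28 29 29 32 31]]
28 (316.7584228515625, 195.11798095703125) 11.972185134887695 ((317.5, 195.5), (19.0, 21.0), 90.0) [0.5655685  0.22832635 0.04      ] [ -6.30334804  -1.52271132 312.19377933]
35 (318.5, 196.5) 17.67776870727539 ((318.5, 195.0), (31.0, 20.0), 0.0) [0.56695804 0.22642966 0.04      ] [-7.80201720e+00  2.88981276e-01  3.12196632e+02]
42 (318.5, 196.5) 17.67776870727539 ((318.5, 195.0), (31.0, 20.0), 0.0) [0.56695804 0.22642966 0.04      ] [-7.80201720e+00  2.88981276e-01  3.12196632e+02]
```

View pics/hole.png

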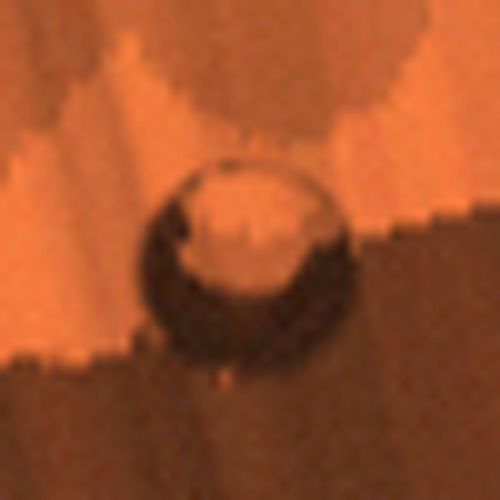

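Run:
```python
from h import *
import pickle
p=cv2.imread("pics/w4.png");c,s,d=pickle.load(open("pics/w4.pkl","rb"))
Rt=R.from_quat(np.roll(s["tcp_rot"],-1));h=cast(c,(317.3,190.9),.04)[0];print("hole",h,Rt.inv().apply(h-s["tcp_pos"])*1000)
pts=np.array([(20,0,144),(20,0,176),(-20,0,144),(20,5.5,144),(20,-5.5,144),(15,0,188)])/1000
w=Rt.apply(pts)+s["tcp_pos"]
print(cv2.projectPoints(w,np.array(c["rvec"]),np.array(c["tvec"]),np.array(c["mtx"]),None)[0][:,0].round(1))
v=cv2.cvtColor(p,cv2.COLOR_BGR2HSV)
for r in range(214,326,2):print(r,v[r,318].tolist(),np.nonzero(mask(p,(45,100,40),(80,255,255))[r,290:350])[0][[0,-1]]+290 if mask(p,(45,100,40),(80,255,255))[r,290:350].any() else "")
```

```text
hole [0.5672298  0.23259346 0.04      ] [ -1.75934551  -0.95696176 312.20550116]
[[318.  244.4]
 [318.1 218.5]
 [318.  319.1]
 [330.3 244.4]
 [305.6 244.4]
 [318.1 219.1]]
214 [10, 190, 51] 
216 [10, 186, 52] 
218 [11, 181, 52] 
220 [14, 55, 60] 
222 [20, 35, 66] 
224 [61, 101, 53] [314 322]
226 [66, 197, 48] [310 327]
228 [66, 182, 49] [309 328]
230 [65, 187, 49] [309 328]
232 [65, 194, 46] [309 328]
234 [64, 195, 47] [308 328]
236 [64, 182, 49] [308 329]
238 [66, 191, 48] [308 329]
240 [65, 187, 49] [308 329]
242 [66, 197, 48] [308 329]
244 [65, 189, 50] [308 329]
246 [65, 189, 50] [308 329]
248 [65, 189, 54] [307 329]
250 [65, 189, 54] [307 330]
252 [66, 187, 56] [307 330]
254 [65, 194, 54] [307 330]
256 [66, 191, 56] [307 330]
258 [65, 187, 56] [307 330]
260 [65, 194, 54] [308 329]
262 [65, 194, 54] [308 329]
264 [65, 187, 56] [308 329]
266 [65, 198, 54] [308 329]
268 [64, 190, 55] [308 329]
270 [64, 182, 56] [308 329]
272 [65, 189, 54] [308 329]
274 [65, 185, 55] [308 328]
276 [65, 190, 55] [309 328]
278 [66, 187, 56] [308 328]
280 [65, 187, 56] [309 328]
282 [66, 202, 53] [309 328]
284 [65, 183, 57] [309 328]
286 [65, 185, 55] [308 328]
288 [65, 190, 55] [309 328]
290 [65, 197, 53] [309 328]
292 [64, 190, 55] [309 328]
294 [64, 206, 52] [309 328]
296 [66, 194, 54] [309 328]
298 [64, 183, 57] [309 328]
300 [65, 191, 56] [309 328]
302 [65, 190, 55] [309 328]
304 [66, 187, 56] [309 328]
306 [65, 182, 56] [309 329]
308 [64, 191, 72] [308 329]
310 [65, 192, 81] [308 329]
312 [65, 189, 81] [308 329]
314 [64, 188, 80] [308 329]
316 [64, 192, 81] [309 328]
318 [65, 194, 79] [310 327]
320 [39, 186, 74] 
322 [22, 231, 96] 
324 [22, 234, 95]
```

Call:
servo_tool --pt "-1 -20 3.5 0 0 0 0" --pt "-1 -40 7 0 0 0 0" --pt "-1 -40 7 0 0 0 0" --pt "-1 -40 7 0 0 0 0" --pt "-1 -40 7 0 0 0 0" --pt "-1 -40 7 0 0 0 0" --pt "-1 -40 7 0 0 0 0" --pt "-1 -40 7 0 0 0 0" --pt "-1 -40 7 0 0 0 0" --pt "-1 -40 7 0 0 0 0" --pt "-1 -40 7 0 0 0 0" --pt "-1 -39 8 0 0 0 0"

```text
clock: 6.8
tcp_pos: [0.5324, -0.2339, 0.3481]
tcp_rot: [-0.001, 0.789, 0.614, -0.001]
force: [1.2, 0.1, -0.8]
finger_gap: 0.0102
gripper_force: 58.6
```

Call:
servo_tool --pt "-1 0 7 12 0 0 -1" --pt "-1 0 0 0 0 0 0" --pt "-1 0 0 0 0 0 0"

```text
clock: 7.05
tcp_pos: [0.54, -0.2332, 0.3356]
tcp_rot: [-0.002, 0.784, 0.621, -0.001]
force: [-0.3, 0.5, -1.1]
finger_gap: 0.0104
gripper_force: 58.5
```

```bash
python3 snap.py w5
python3 - <<'E'
from h import *
import pickle
p=cv2.imread("pics/w5.png");c,s,d=pickle.load(open("pics/w5.pkl","rb"))
uv=cv2.projectPoints(np.array([[.544,-.187,.072]]),np.array(c["rvec"]),np.array(c["tvec"]),np.array(c["mtx"]),None)[0][0,0];print(uv)
x,y=uv.astype(int);q=p[max(0,y-40):y+40,x-40:x+40]
cv2.imwrite("pics/lk.png",cv2.resize(q,None,fx=7,fy=7,interpolation=cv2.INTER_CUBIC));print(x-40,max(0,y-40))
E
```

```text
7.05 [ 0.54003065 -0.23315572  0.33563659] [ 1.34036358e+00 -1.60643501e-03 -3.13783403e+00] -0.005739785946664003 [-0.29743515  0.5326964  -1.06677083]
[311.2996336  151.21018129]
271 111
```

View pics/lk.png

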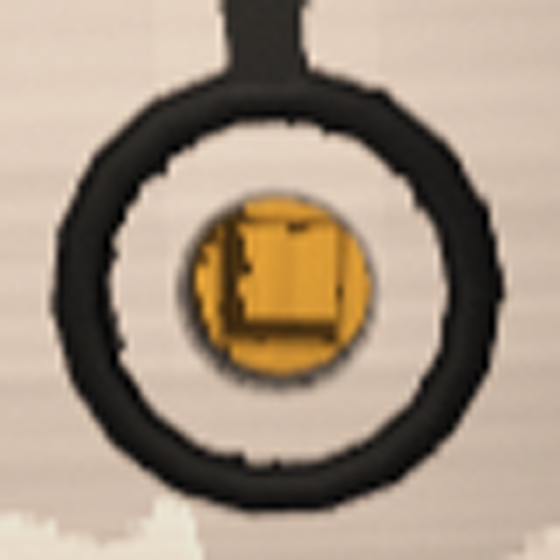

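The well is at about (310.4,151.8) in this frame, with the socket's sides nearly parallel to the image's and about 0.02–0.03 rad clockwise.

Run:
```python
from h import *
import pickle
p=cv2.imread("pics/w5.png");c,s,d=pickle.load(open("pics/w5.pkl","rb"))
Rt=R.from_quat(np.roll(s["tcp_rot"],-1))
m=mask(p,(8,110,60),(35,255,255),(290,130,332,172));e=cv2.fitEllipse(cv2.convexHull(blob(m)));print("brass",e)
for n,uv,z in(("well",(310.4,151.8),.082),("brass",e[0],.075),("ring",(310.3,152.2),.086)):
    h=cast(c,uv,z)[0];print(n,h,Rt.inv().apply(h-s["tcp_pos"])*1000)
k=mask(p,(45,100,40),(80,255,255),(280,200,360,340));ys=np.nonzero(k.any(1))[0];print(ys[[0,-1]],[np.nonzero(k[r])[0][[0,-1]] for r in(260,290,312)])
print(Rt.apply([0,0,1]))
```

```text
brass ((310.51678466796875, 151.5804901123047), (25.119403839111328, 25.53084373474121), 122.66546630859375)
well [ 0.54377784 -0.18609049  0.082     ] [ 46.26953205  -6.14785076 253.73614891]
brass [ 0.54348368 -0.18678679  0.075     ] [ 45.51320549  -6.24888832 260.73537215]
ring [ 0.54387462 -0.18588798  0.086     ] [ 46.49522214  -6.11491736 249.73635427]
[224 319] [array([308, 329]), array([309, 328]), array([308, 329])]
[-0.00329236  0.00242242 -0.99999165]
```

Call:
servo_tool --pt "-1 23 -3 0 0 0 1.2" --pt "-1 23.7 -3.2 0 0 0 0" --pt "-1 0 0 15 0 0 0" --pt "-1 0 0 14 0 0 0" --pt "-1 0 0 0 0 0 0" --pt "-1 0 0 0 0 0 0" --pt "-1 0 0 0 0 0 0"

```text
clock: 7.68
tcp_pos: [0.5458, -0.1861, 0.3095]
tcp_rot: [0.0, 0.79, 0.613, 0.0]
force: [0.2, -0.7, -0.5]
finger_gap: 0.0103
gripper_force: 58.6
```

Run:
```python
from h import *
s,Rt=pose();print(s["tcp_pos"],Rt.as_euler("ZYX"),Rt.apply([0,0,1]),s["force"],s["wrist_torque"])
print("axis at tip",s["tcp_pos"]+Rt.apply([-.0005,0,.216]))
```

```text
[ 0.54583115 -0.18608476  0.30954341] [ 1.32068899e+00 -2.18753072e-05  3.14097302e+00] [ 6.05769971e-04 -1.32169939e-04 -9.99999808e-01] [ 0.2381592  -0.67544975 -0.50584304] [ 0.01081079  0.02501595 -0.03230773]
axis at tip [ 0.54583824 -0.18659775  0.09354344]
```

Call:
servo_tool --pt "-1 0 0 0 0 0 0" --pt "-1 0 0 0 0 0 0"

```text
clock: 7.85
tcp_pos: [0.5459, -0.1867, 0.3096]
tcp_rot: [0.001, 0.79, 0.613, 0.0]
force: [-0.0, -0.1, -0.7]
finger_gap: 0.0104
gripper_force: 58.6
```

```bash
python3 snap.py w6
python3 - <<'E'
from h import *
import pickle
p=cv2.imread("pics/w6.png");c,s,d=pickle.load(open("pics/w6.pkl","rb"))
Rt=R.from_quat(np.roll(s["tcp_rot"],-1));print("axis at tip",s["tcp_pos"]+Rt.apply([-.0005,0,.216]),Rt.apply([0,0,1]))
s2,R2=pose();print(s2["tcp_pos"],R2.apply([0,0,1]))
uv=cv2.projectPoints(np.array([[.544,-.187,.087],[.544,-.187,.072]]),np.array(c["rvec"]),np.array(c["tvec"]),np.array(c["mtx"]),None)[0][:,0];print(uv)
K=np.array(c["mtx"]);uk=cv2.projectPoints(s["tcp_pos"]+Rt.apply([[-.0005,0,.216],[-.0005,0,.192]]),np.array(c["rvec"]),np.array(c["tvec"]),K,None)[0][:,0];print("key",uk)
cv2.imwrite("pics/w6c.png",cv2.convertScaleAbs(cv2.resize(p[130:270,240:400],None,fx=4,fy=4,interpolation=cv2.INTER_CUBIC),alpha=1.5))
E
```

```text
7.85 [ 0.54585359 -0.1867024   0.30957846] [1.31972582e+00 1.21525201e-04 3.14037077e+00] -0.11620544491159913 [-0.02607463 -0.13209502 -0.73446018]
axis at tip [ 0.5459785  -0.18727772  0.09357869] [ 1.15337712e-03 -4.21279705e-04 -9.99999246e-01]
[ 0.54578352 -0.18674416  0.30937474] [ 9.19042709e-04 -3.24270176e-04 -9.99999525e-01]
[[315.44515295 222.13603149]
 [315.61582374 215.00838658]]
key [[318.16232309 225.29194824]
 [318.12605014 239.89668522]]
```

View pics/w6c.png

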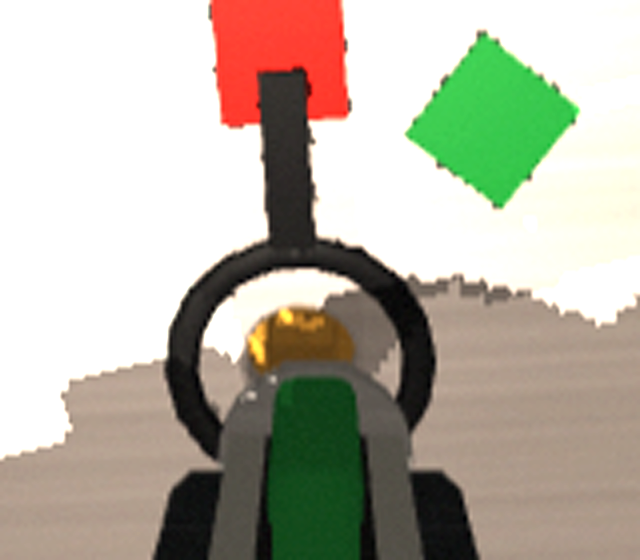

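Measured in tool y, the lock lies about 2.1 mm to the −y side of the key (ring centre at column 315.1, bow at 318.4). Along tool x they agree. I'll correct and go down gently.

Call:
servo_tool --pt "-1 -0.2 -2.1 0 0 0 0" --pt "-1 0 0 0 0 0 0" --pt "-1 0 0 6 0 0 0" --pt "-1 0 0 6 0 0 0" --pt "-1 0 0 5 0 0 0" --pt "-1 0 0 0 0 0 0" --pt "-1 0 0 0 0 0 0"

```text
clock: 8.48
tcp_pos: [0.5434, -0.1863, 0.291]
tcp_rot: [-0.001, 0.79, 0.613, -0.0]
force: [0.4, -0.2, -1.0]
finger_gap: 0.0101
gripper_force: 58.6
```

Call:
servo_tool --pt "-1 0 0 1 0 0 0" --pt "-1 0 0 1 0 0 0" --pt "-1 0 0 1 0 0 0" --pt "-1 0 0 0 0 0 0"

```text
clock: 8.82
tcp_pos: [0.5435, -0.1863, 0.2886]
tcp_rot: [-0.0, 0.79, 0.613, 0.0]
force: [0.8, 0.4, -1.5]
finger_gap: 0.0101
gripper_force: 58.6
```

Call:
servo_tool --pt "-1 0 0 0.6 0 0 0" --pt "-1 0 0 0.6 0 0 0" --pt "-1 0 0 0.6 0 0 0" --pt "-1 0 0 0 0 0 0"

```text
clock: 9.15
tcp_pos: [0.5435, -0.1863, 0.2868]
tcp_rot: [-0.0, 0.79, 0.613, -0.0]
force: [0.1, 0.1, -0.9]
finger_gap: 0.0102
gripper_force: 58.6
```

Call:
servo_tool --pt "-1 0 0 0.6 0 0 0" --pt "-1 0 0 0 0 0 0"

```text
clock: 9.32
tcp_pos: [0.5436, -0.1863, 0.2863]
tcp_rot: [0.0, 0.79, 0.613, 0.0]
force: [0.7, 0.9, -0.7]
finger_gap: 0.01
gripper_force: 58.6
```

Call:
servo_tool --pt "-1 0 0 0.7 0 0 0" --pt "-1 0 0 0.7 0 0 0" --pt "-1 0 0 0 0 0 0"

```text
clock: 9.57
tcp_pos: [0.5436, -0.1862, 0.2847]
tcp_rot: [-0.0, 0.79, 0.613, 0.0]
force: [0.5, 0.5, -1.6]
finger_gap: 0.01
gripper_force: 58.5
```

Call:
servo_tool --pt "-1 0 0 0.7 0 0 0" --pt "-1 0 0 0.7 0 0 0" --pt "-1 0 0 0 0 0 0"

```text
clock: 9.82
tcp_pos: [0.5436, -0.1862, 0.2833]
tcp_rot: [-0.0, 0.79, 0.613, 0.0]
force: [0.9, 2.0, -1.1]
finger_gap: 0.0101
gripper_force: 58.5
```

Call:
servo_tool --pt "-1 0 0 1 0 0 0" --pt "-1 0 0 1 0 0 0" --pt "-1 0 0 1 0 0 0" --pt "-1 0 0 0 0 0 0"

```text
clock: 10.15
tcp_pos: [0.5436, -0.1862, 0.2803]
tcp_rot: [-0.0, 0.79, 0.613, 0.0]
force: [1.1, 0.8, -1.3]
finger_gap: 0.0102
gripper_force: 58.4
```

Call:
servo_tool --pt "-1 0 0 1 0 0 0" --pt "-1 0 0 1 0 0 0" --pt "-1 0 0 1 0 0 0" --pt "-1 0 0 0 0 0 0"

```text
clock: 10.48
tcp_pos: [0.5436, -0.1862, 0.2773]
tcp_rot: [-0.0, 0.79, 0.613, 0.0]
force: [0.8, 2.9, -0.8]
finger_gap: 0.0098
gripper_force: 58.4
```

Call:
servo_tool --pt "-1 0.3 0 0.8 0 0 0" --pt "-1 0 0 0.8 0 0 0" --pt "-1 0 0 0.6 0 0 0" --pt "-1 0 0 0 0 0 0"

```text
clock: 10.82
tcp_pos: [0.5436, -0.1861, 0.2751]
tcp_rot: [-0.0, 0.79, 0.613, -0.0]
force: [0.8, 1.1, -0.8]
finger_gap: 0.01
gripper_force: 58.5
```

Call:
servo_tool --pt "-1 0 0 0.5 0 0 0" --pt "-1 0 0 0.5 0 0 0" --pt "-1 0 0 0 0 0 0"

```text
clock: 11.07
tcp_pos: [0.5436, -0.1861, 0.2742]
tcp_rot: [-0.0, 0.79, 0.613, -0.0]
force: [0.4, 1.6, -0.8]
finger_gap: 0.0101
gripper_force: 58.5
```

Call:
servo_tool --pt "-1 0 0 0.4 0 0 0" --pt "-1 0 0 0 0 0 0"

```text
clock: 11.23
tcp_pos: [0.5436, -0.186, 0.274]
tcp_rot: [0.0, 0.79, 0.613, -0.0]
force: [-0.7, 1.7, 1.9]
finger_gap: 0.0096
gripper_force: 58.9
```

Call:
servo_tool --pt "-1 0 0 0.4 0 0 0" --pt "-1 0 0 0 0 0 0"

```text
clock: 11.4
tcp_pos: [0.5436, -0.1861, 0.274]
tcp_rot: [0.0, 0.79, 0.613, -0.0]
force: [-2.4, 2.7, 5.5]
finger_gap: 0.0101
gripper_force: 59.6
```

Call:
servo_tool --pt "-1 0 0 0.4 0 0 0" --pt "-1 0 0 0 0 0 0"

```text
clock: 11.57
tcp_pos: [0.5436, -0.186, 0.274]
tcp_rot: [0.0, 0.79, 0.613, -0.0]
force: [-3.6, 2.8, 9.3]
finger_gap: 0.0098
gripper_force: 60.2
```

Home: the flange seats at the expected height with a soft 9 N. I'll ease off slightly and turn clockwise.

Call:
servo_tool --pt "-1 0 0 -0.4 0 0 0" --pt "-1 0 0 0 0 0 1.5" --pt "-1 0 0 0 0 0 3" --pt "-1 0 0 0 0 0 3" --pt "-1 0 0 0 0 0 0"

```text
clock: 11.98
tcp_pos: [0.5438, -0.1857, 0.274]
tcp_rot: [0.0, 0.83, 0.558, 0.0]
force: [-0.9, 3.0, 6.6]
finger_gap: 0.0099
gripper_force: 59.5
```

```bash
cat > st.py <<'E'
from h import *
s,Rt=pose();print(s["clock"],s["tcp_pos"].round(4),"psi",Rt.as_euler("ZYX")[0],"tilt",Rt.apply([0,0,1]).round(4),s["force"].round(1),s["wrist_torque"].round(3),s["joints"][6])
E
python3 st.py
```

```text
11.9833 [ 0.5438 -0.1857  0.274 ] psi 1.1848474564118103 tilt [ 6.e-04  2.e-04 -1.e+00] [-0.9  3.   6.6] [0.814 0.304 0.031] -0.2607229491787203
```

Call:
servo_tool --pt "-1 0 0 0 0 0 3.5" --pt "-1 0 0 0 0 0 3.5" --pt "-1 0 0 0 0 0 3.5" --pt "-1 0 0 0 0 0 3.5" --pt "-1 0 0 0 0 0 3.5" --pt "-1 0 0 0 0 0 3.5" --pt "-1 0 0 0 0 0 3.5" --pt "-1 0 0 0 0 0 3.5" --pt "-1 0 0 0 0 0 0"

```text
clock: 12.73
tcp_pos: [0.5442, -0.186, 0.274]
tcp_rot: [0.0, 0.94, 0.341, 0.001]
force: [2.3, 1.4, 3.1]
finger_gap: 0.0101
gripper_force: 59.2
```

```bash
python3 st.py
```

```text
12.7333 [ 0.5442 -0.186   0.274 ] psi 0.6966725454404878 tilt [ 1.8e-03 -4.0e-04 -1.0e+00] [2.3 1.4 3.1] [ 0.465 -0.384  0.02 ] -0.7264191315097841
```

Call:
servo_tool --pt "-1 0 0 0 0 0 3.5" --pt "-1 0 0 0 0 0 3.5" --pt "-1 0 0 0 0 0 3.5" --pt "-1 0 0 0 0 0 3.5" --pt "-1 0 0 0 0 0 3.5" --pt "-1 0 0 0 0 0 3.5" --pt "-1 0 0 0 0 0 3.5" --pt "-1 0 0 0 0 0 3.5" --pt "-1 0 0 0 0 0 0"

```text
clock: 13.48
tcp_pos: [0.5442, -0.1865, 0.274]
tcp_rot: [0.001, 0.994, 0.105, 0.001]
force: [3.9, -1.7, 1.8]
finger_gap: 0.0101
gripper_force: 58.9
```

```bash
python3 st.py
```

```text
13.4833 [ 0.5442 -0.1865  0.274 ] psi 0.20986661959906172 tilt [ 0.0023 -0.0011 -1.    ] [ 3.9 -1.7  1.8] [-0.171 -1.054  0.12 ] -1.1919066245221583
```

Call:
servo_tool --pt "-1 0 0 0 0 0 2" --pt "-1 0 0 0 0 0 2" --pt "-1 0 0 0 0 0 2" --pt "-1 0 0 0 0 0 2" --pt "-1 0 0 0 0 0 0"

```text
clock: 13.9
tcp_pos: [0.5442, -0.1867, 0.274]
tcp_rot: [0.001, 0.999, 0.036, 0.001]
force: [4.7, -1.8, 2.5]
finger_gap: 0.0099
gripper_force: 58.9
```

```bash
python3 st.py
```

```text
13.9 [ 0.5442 -0.1867  0.274 ] psi 0.07287614861073388 tilt [ 0.0023 -0.0012 -1.    ] [ 4.7 -1.8  2.5] [-0.448 -1.27   0.1  ] -1.3230571482727629
```

Call:
servo_tool --pt "-1 0 0 0 0 0 1.5" --pt "-1 0 0 0 0 0 1.5" --pt "-1 0 0 0 0 0 1" --pt "-1 0 0 0 0 0 0"

```text
clock: 14.23
tcp_pos: [0.5442, -0.1868, 0.274]
tcp_rot: [0.001, 1.0, 0.002, 0.001]
force: [4.4, -2.6, 1.3]
finger_gap: 0.0101
gripper_force: 58.9
```

```bash
python3 st.py
```

```text
14.2333 [ 0.5442 -0.1868  0.274 ] psi 0.004236578565563587 tilt [ 0.0023 -0.0014 -1.    ] [ 4.4 -2.6  1.3] [-0.531 -1.251  0.065] -1.388831753088862
```

Call:
servo_tool --pt "-1 0 0 0 0 0 1" --pt "-1 0 0 0 0 0 1" --pt "-1 0 0 0 0 0 0"

```text
clock: 14.48
tcp_pos: [0.5442, -0.1868, 0.274]
tcp_rot: [0.001, 1.0, -0.015, 0.001]
force: [4.8, -2.3, 1.8]
finger_gap: 0.01
gripper_force: 58.9
```

```bash
python3 st.py
```

```text
14.4833 [ 0.5442 -0.1868  0.274 ] psi -0.030667639438009875 tilt [ 0.0023 -0.0014 -1.    ] [ 4.8 -2.3  1.8] [-0.608 -1.312  0.14 ] -1.4222674712176457
```

Call:
servo_tool --pt "-1 0 0 0 0 0 1" --pt "-1 0 0 0 0 0 1" --pt "-1 0 0 0 0 0 0"

```text
clock: 14.73
tcp_pos: [0.5442, -0.1869, 0.274]
tcp_rot: [0.001, 0.999, -0.033, 0.001]
force: [4.8, -2.5, 2.1]
finger_gap: 0.01
gripper_force: 58.9
```

```bash
python3 st.py
```

```text
14.7333 [ 0.5442 -0.1869  0.274 ] psi -0.06564126427075845 tilt [ 0.0024 -0.0015 -1.    ] [ 4.8 -2.5  2.1] [-0.613 -1.214  0.137] -1.4557745568622122
```

Call:
servo_tool --pt "-1 0 0 0 0 0 1" --pt "-1 0 0 0 0 0 0"

```text
clock: 14.9
tcp_pos: [0.5442, -0.1869, 0.274]
tcp_rot: [0.001, 0.999, -0.042, 0.001]
force: [5.4, -3.2, 2.5]
finger_gap: 0.0102
gripper_force: 58.9
```

```bash
python3 st.py
```

```text
14.9 [ 0.5442 -0.1869  0.274 ] psi -0.08302896618859212 tilt [ 0.0024 -0.0015 -1.    ] [ 5.4 -3.2  2.5] [-0.62  -1.241  0.094] -1.4724205107022335
```

Call:
servo_tool --pt "-1 0 0 0 0 0 1" --pt "-1 0 0 0 0 0 0"

```text
clock: 15.07
tcp_pos: [0.5442, -0.1869, 0.274]
tcp_rot: [0.001, 0.999, -0.05, 0.001]
force: [5.4, -2.8, 1.8]
finger_gap: 0.0095
gripper_force: 58.9
```

```bash
python3 st.py; python3 snap.py w7
python3 - <<'E'
from h import *
import pickle
p=cv2.imread("pics/w7.png");c,s,d=pickle.load(open("pics/w7.pkl","rb"))
C=np.array([.544,-.1867]);yaw=-.195
# pointer arm: sample dark pixels on circle of radius 32..46 mm about axis at z=.086
for r in(.034,.040,.046):
    a=np.radians(np.arange(-30,70,1.));th=yaw+np.pi/2-a
    w=np.c_[C[0]+r*np.cos(th),C[1]+r*np.sin(th),np.full(len(a),.086)]
    uv=cv2.projectPoints(w,np.array(c["rvec"]),np.array(c["tvec"]),np.array(c["mtx"]),None)[0][:,0].round().astype(int)
    ok=(uv[:,0]>=0)&(uv[:,0]<640)&(uv[:,1]>=0)&(uv[:,1]<400)
    v=np.array([p[y,x].max() if k else 255 for (x,y),k in zip(uv,ok)])
    print(r,ok.sum(),np.degrees(a[v<70]).round().astype(int))
E
```

```text
15.0667 [ 0.5442 -0.1869  0.274 ] psi -0.10046764571848366 tilt [ 0.0023 -0.0015 -1.    ] [ 5.4 -2.8  1.8] [-0.665 -1.212  0.132] -1.4891513577497821
15.0667 [ 0.54415371 -0.18690269  0.27401439] [-1.00467646e-01 -2.44921214e-03  3.14032215e+00] -1.4891513577497821 [ 5.36381966 -2.78577236  1.83731592]
0.034 100 [28 29 30 31 32 33 34 35 36 37 38 39 40 41 42 43 44]
0.04 100 [29 30 31 32 33 34 35 36 37 38 39 40 41 42 43]
0.046 100 [30 31 32 33 34 35 36 37 38 39 40]
```

The pointer is at about 0.62 rad, and there is no stop yet.

Call:
servo_tool --pt "-1 0 0 0 0 0 1" --pt "-1 0 0 0 0 0 1" --pt "-1 0 0 0 0 0 0"

```text
clock: 15.37
tcp_pos: [0.5442, -0.1869, 0.274]
tcp_rot: [0.001, 0.998, -0.068, 0.001]
force: [4.9, -3.1, 1.4]
finger_gap: 0.0098
gripper_force: 58.8
```

```bash
python3 st.py
```

```text
15.3667 [ 0.5442 -0.1869  0.274 ] psi -0.13549112924714635 tilt [ 0.0024 -0.0016 -1.    ] [ 4.9 -3.1  1.4] [-0.659 -1.249  0.149] -1.5227243492916176
```

Call:
servo_tool --pt "-1 0 0 0 0 0 1" --pt "-1 0 0 0 0 0 0"

```text
clock: 15.53
tcp_pos: [0.5441, -0.187, 0.274]
tcp_rot: [0.001, 0.997, -0.076, 0.001]
force: [4.5, -3.0, 1.5]
finger_gap: 0.0102
gripper_force: 58.9
```

```bash
python3 st.py
```

```text
15.5333 [ 0.5441 -0.187   0.274 ] psi -0.15284438193435546 tilt [ 0.0023 -0.0016 -1.    ] [ 4.5 -3.   1.5] [-0.659 -1.227  0.177] -1.5393713108464118
```

Call:
servo_tool --pt "-1 0 0 0 0 0 0.7" --pt "-1 0 0 0 0 0 0"

```text
clock: 15.7
tcp_pos: [0.5442, -0.187, 0.274]
tcp_rot: [0.001, 0.997, -0.082, 0.001]
force: [5.4, -3.7, 1.7]
finger_gap: 0.0098
gripper_force: 58.9
```

```bash
python3 st.py
```

```text
15.7 [ 0.5442 -0.187   0.274 ] psi -0.16487494174454564 tilt [ 0.0024 -0.0016 -1.    ] [ 5.4 -3.7  1.7] [-0.716 -1.252  0.138] -1.5508617671080926
```

Call:
servo_tool --pt "-1 0 0 0 0 0 0.7" --pt "-1 0 0 0 0 0 0"

```text
clock: 15.87
tcp_pos: [0.5441, -0.187, 0.274]
tcp_rot: [0.001, 0.996, -0.088, 0.001]
force: [4.7, -3.6, 2.4]
finger_gap: 0.0102
gripper_force: 58.9
```

```bash
python3 st.py
```

```text
15.8667 [ 0.5441 -0.187   0.274 ] psi -0.17701312516078893 tilt [ 0.0023 -0.0017 -1.    ] [ 4.7 -3.6  2.4] [-0.729 -1.25   0.119] -1.562516491859388
```

Call:
servo_tool --pt "-1 0 0 0 0 0 0.6" --pt "-1 0 0 0 0 0 0"

```text
clock: 16.03
tcp_pos: [0.5442, -0.187, 0.274]
tcp_rot: [0.001, 0.996, -0.093, 0.001]
force: [4.5, -3.6, 1.8]
finger_gap: 0.0101
gripper_force: 58.9
```

```bash
python3 st.py
```

```text
16.0333 [ 0.5442 -0.187   0.274 ] psi -0.18724161312392984 tilt [ 0.0024 -0.0017 -1.    ] [ 4.5 -3.6  1.8] [-0.739 -1.254  0.251] -1.572412678694625
```

Call:
servo_tool --pt "-1 0 0 0 0 0 0.6" --pt "-1 0 0 0 0 0 0"

```text
clock: 16.2
tcp_pos: [0.5441, -0.187, 0.274]
tcp_rot: [0.001, 0.995, -0.099, 0.001]
force: [5.4, -3.5, 2.5]
finger_gap: 0.01
gripper_force: 58.9
```

```bash
python3 st.py; python3 snap.py w8
cat > pt.py <<'E'
import sys
from h import *
import pickle
n=sys.argv[1]
p=cv2.imread(f"pics/{n}.png");c,s,d=pickle.load(open(f"pics/{n}.pkl","rb"))
C=np.array([.544,-.1867]);yaw=-.195
for r in(.034,.040,.046):
    a=np.radians(np.arange(-30,70,1.));th=yaw+np.pi/2-a
    w=np.c_[C[0]+r*np.cos(th),C[1]+r*np.sin(th),np.full(len(a),.086)]
    uv=cv2.projectPoints(w,np.array(c["rvec"]),np.array(c["tvec"]),np.array(c["mtx"]),None)[0][:,0].round().astype(int)
    v=np.array([p[y,x].max() if 0<=x<640 and 0<=y<400 else 255 for x,y in uv]);k=np.degrees(a[v<70]);print(r,k.min(),k.max(),np.median(k))
E
python3 pt.py w8
```

```text
16.2 [ 0.5441 -0.187   0.274 ] psi -0.197767042014928 tilt [ 0.0023 -0.0017 -1.    ] [ 5.4 -3.5  2.5] [-0.77  -1.199  0.274] -1.5824862855951012
16.2 [ 0.54414186 -0.18701298  0.27402303] [-1.97767042e-01 -2.63521440e-03  3.14036554e+00] -1.5824862855951012 [ 5.44355226 -3.46232249  2.49636314]
0.034 32.0 48.00000000000001 40.0
0.04 33.0 47.0 40.0
0.046 27.0 46.0 37.5
```

The stop is felt (0.27 N m) and the pointer is at 40° (0.70 rad). I'll relieve the load, release and lift.

Call:
servo_tool --pt "-1 0 0 0 0 0 -1.5" --pt "-1 0.5 0.2 0.2 0 0 -1" --pt "-1 0 0 0 0 0 0" --pt "-0.8 0 0 0 0 0 0" --pt "-0.6 0 0 0 0 0 0" --pt "-0.3 0 0 0 0 0 0" --pt "0 0 0 0 0 0 0" --pt "0.3 0 0 0 0 0 0" --pt "0.3 0 0 0 0 0 0" --pt "0.3 0 0 0 0 0 0" --pt "0.3 0 0 0 0 0 0"

```text
clock: 17.17
tcp_pos: [0.544, -0.1863, 0.2732]
tcp_rot: [-0.0, 0.997, -0.078, -0.0]
force: [-0.1, -0.4, 0.3]
finger_gap: 0.0554
gripper_force: 0.0
```

Call:
servo_tool --pt "0.3 0 0 -5 0 0 0" --pt "0.3 0 0 -15 0 0 0" --pt "0.3 0 0 -25 0 0 0" --pt "0.3 0 0 -35 0 0 0" --pt "0.3 0 0 -30 0 0 0" --pt "0.3 0 0 0 0 0 0" --pt "0.3 0 0 0 0 0 0" --pt "0.3 0 0 0 0 0 0"

```text
clock: 17.83
tcp_pos: [0.5438, -0.1863, 0.383]
tcp_rot: [-0.0, 0.997, -0.078, -0.0]
force: [-1.0, 0.6, -1.0]
finger_gap: 0.0559
gripper_force: 0.0
```

```bash
python3 snap.py w9; python3 pt.py w9
python3 - <<'E'
from h import *
import pickle
p=cv2.imread("pics/w9.png");c,s,d=pickle.load(open("pics/w9.pkl","rb"))
m=mask(p,(45,100,40),(80,255,255));t=np.array(c["tvec"]).ravel();Rm=cv2.Rodrigues(np.array(c["rvec"],float))[0];K=np.array(c["mtx"])
ys,xs=np.nonzero(m&((d>0)*255).astype(np.uint8));z=d[ys,xs]
P=(np.c_[(xs-K[0,2])/K[0,0]*z,(ys-K[1,2])/K[1,1]*z,z]-t)@Rm
k=(np.hypot(P[:,0]-.544,P[:,1]+.187)<.03)&(P[:,2]>.095)&(P[:,2]<.16);Q=P[k];T=Q[Q[:,2]>np.percentile(Q[:,2],90)-.004]
print(k.sum(),"top z",np.percentile(Q[:,2],[5,50,90,98]),"top centre",cv2.minAreaRect((T[:,:2]*1000).astype(np.float32)))
E
```

```text
17.8333 [ 0.54384934 -0.18625818  0.38301164] [-1.56610717e-01  3.18948460e-04  3.14157399e+00] -1.5195538096721173 [-1.03872481  0.59030467 -1.01965678]
0.034 31.0 47.0 39.0
0.04 32.0 46.0 39.0
0.046 29.999999999999996 45.0 37.5
624 top z [0.11461606 0.1304699  0.13149778 0.13203482] top centre ((544.4852294921875, -186.98609924316406), (10.529776573181152, 38.556575775146484), 82.7060775756836)
```

The bow's top is at 0.130 m as expected, the key is upright on the lock's axis, and the pointer is at about 0.69 rad.

```bash
python3 -c "
from plant import arm
print(arm.hand_in())"
```

```text
the job is handed in; nothing more can be done
None
```

The square key stands fully home and upright in the lock, turned clockwise to its stop with the pointer on green (measured at about 0.69 rad). The gripper has let go and moved clear, and the job was handed in at about 18 s; no verdict came back.

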